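# Lock a printing block into the carving stand

## Robot

A 7-joint arm with a two-finger parallel gripper is mounted at the origin on a cart in front of the work surface, level with it; the furniture and walls round the work are solid. World frame = base frame: x ahead of the robot, y to its left, z up, the work surface at z = 0. Lengths are in m, angles in rad, forces in N, time in s.
With the tool pointing down it reaches from about 0.425 to 0.95 m from the base axis. Payload 16.7 kg.
Tool frame: the origin (TCP) lies at the very end of the fingers, on their centre line; the grasp point (between the pads) lies 19 mm behind it; z points along the fingers, y is the line along which they close (so a half turn about z gives the same grasp; the last joint's range is limited). The gripper opens to 94 mm and grips with 3 to 60 N. Pads are 16 mm wide; open, the fingers measure 119 mm over their backs; the gripper's body (75 mm by 177 mm) begins 78 mm behind the grasp point.
Start: joints at [1.103, 0.426, 0.074, 1.606, -0.034, 1.111, -0.067], TCP at [0.212, -0.641, 0.205] pointing down, gripper open.
Joint ranges: [-2.85, 2.85], [-0.5, 2.14], [-1.23, 1.37], [0.21, 2.46], [-1.02, 4.16], [0.16, 2.05], [-2.73, 2.73]. Speed limits (rad/s): [1.89, 1.89, 2.39, 2.39, 3.01, 3.01, 3.01].

## Interface

Orientations are given as [roll, pitch, yaw] about the fixed x, y, z axes, in that order (R = Rz(yaw) Ry(pitch) Rx(roll)).
In Python, from workcell import r, claw, camera, regions_of, spot_point gives the robot as it stands. The module is installed in compiled form; this text tells all that it offers. Calls block until the motion is done:
- r.move_to(position, orientation): joint-space move of the TCP to a pose.
- r.servo_line(position, vel=0.15, rot=None): straight line of the TCP; rot=None keeps the orientation; vel is the mean speed in m/s.
- r.move_joints(angles): joint-space move.
- claw.grip(opening, strength=None): opening from 0.0 (shut) to 1.0 (fully open); strength is the grip in N (None keeps the last); returns when the fingers have stopped.
- r.sleep(seconds).
- r.ik(position, orientation): joint angles nearest the present ones, or None.
- r.state(): the state.
- camera(name): name is "scene" or "top" or "wrist"; returns a dict with "image" (384x512x3 uint8, red, green, blue), "fx", "fy", "cx", "cy" (pixels), "dist" ([k1, k2, p1, p2, k3] as OpenCV has them; the pictures are not rectified), "rvec" (rotation vector, rad) and "tvec" (3), from world to camera coordinates, as OpenCV has them. Camera axes: x right, y down, z forward; pixel columns grow to the right and rows downward; lengths in m; the calibration is good to about 2 mm. A picture is of the moment at which its call begins. There is no depth.
A pose or a line that the arm cannot do raises r.MotionError and nothing moves.
- r.close_job(): hands the job in; it is judged then, once.
Trained networks look in a picture, given as the dict that the camera call returned (one of the last four; its "shot" number tells which), for a name from the list of things; names that differ only in an ending like _2 or _b are one class to them, and where a whole thing is asked for, a point or a joint stands for the part that bears it (a point fixed in the world has none). Each returns a list of dicts, best first, with "score" (0 to 1); they miss things now and then, are a little off and sometimes report something else, mostly with a low value. They report only what shows in the picture. A call takes as long as a camera call. They do not tell look-alikes from the thing itself.
- regions_of(picture, target): "pixels" (384x512 bool, what is visible of it) and "extent" ([left, top, width, height] in pixels, round what is visible of it).
- spot_point(picture, target): "uv" ([column, row] in pixels: a listed point, or the origin of a listed thing).
The state is a dict: "clock": time; "qpos": joint angles; "qvel": joint speeds; "joint_efforts": joint torques, N m; "position": TCP position; "tool_rot": TCP orientation; "contact_force": force on the tool from outside, world axes, zero at the start; "torque": the same for the moment, N m; "opening": opening from 0.0 (shut) to 1.0 (fully open); "grasp_force": force on a finger pad.
Only numpy, scipy, OpenCV 4.12 (cv2) and the standard library are available. Lean on these libraries where they do the work, as an engineer would, in place of code of your own. Each camera call takes 0.05 s, during which the arm holds its last target. There are 200 camera calls.

## Task

Make the wooden printing block ready for carving: lay it flat on the sloping bed of the carving stand, in the nest between the low wooden cheeks, with its long side running up the slope and its lower end down at the ledge. Then swing the steel bar across over the block until it is fully home in its catch, and let go. Leave the other things on the table where they are.

Things in the scene. Friction and masses are not known exactly. Their poses are not given: they have to be found in the camera images.
- wood_block: the loose wooden printing block, 45 (its x) x 70 (its y) x 22 mm (its z), about 60 g, a picture panel on its top; origin at the centre of its underside. It lies flat on the table, yaw varies. The sanding block, with which it may have swapped places, is smaller and taller.
- stapler_block: the sanding block, a bystander, 40 x 60 x 30 mm, dark underside; origin at the centre of its underside
- bed: sloping plywood bed of the fixed carving stand, 220 mm wide, 130 mm long, tilted 30 degrees, low edge to the robot. Origin on its surface in the middle of the nest, 50 mm above the table; x runs up the slope, y left across it, z out of the bed. The seated block has its origin here, its y along bed x either way round. Place and yaw vary. Friction mostly holds a block where it is let go.
- ledge (a point): middle of the top inner edge of the wooden ledge that ends the nest at its low end, at (-37, 0, 10) mm in the bed's frame: inner face at bed x = -37, 10 mm high, 70 mm wide. The nest's upper end is open.
- cheek (a point): top inner edge of the lower left cheek, at (-25, 27, 7) mm in the bed's frame. Four low wooden cheeks, 7 mm high, flank the nest: inner faces at bed y = +27 and -27 mm, lower pair at bed x from -37 to -14, upper pair from +22 to +36; the gaps between leave room for fingers.
- bar (a joint): angle of the flat steel bar (150 x 14 x 8 mm) that turns flat over the bed about bed z at bar_hinge. 0 = closed, its stop: the bar lies along bed +y, under the catch's lip. It grows as the bar swings up the slope; 1.57 = along bed +x, more leans to bed -y, stop at 2.1. Starts at 1.6 to 2.0. A stiff pivot (0.05 N m) keeps it where it is left; a fingertip moves it.
- bar_knob (a point): middle of the upright round wooden knob on the bar, 14 mm diameter, 30 mm tall along bed z (from 34 to 64 mm above the bed, this point 49 mm), 90 mm from the pivot: the place to take the bar. At joint angle q it is at bar_hinge + 90 mm x (sin q, cos q) in bed x, y.
- bar_hinge (a point): pivot of the bar, on the right of the bed, at (4, -78, 26) mm in the bed's frame, on top of a round boss 20 mm across; this is the height of the bar's underside, so the bar passes 4 mm over a seated block (22 mm).
- catch (a point): inside the mouth of the dark steel catch on the left of the bed, at (4, 64, 30) mm in the bed's frame: a post downhill of the bar with a lip over it, 41 mm high in all, 14 mm wide, mouth open up the slope. The bar's end lies here when home.
- ink_jar: ink jar, a bystander
- paint_tube_1: paint tube, a bystander
- masking_tape: roll of tape, a bystander
- water_cup: water cup, a bystander
- paint_bottle_3: paint bottle, a bystander
- scissors: scissors, a bystander
Things that resemble listed ones, but are neither listed nor needed, are in the scene too. What is shaped like the wood_block but purple is not meant.

How it is judged:
By the outcome, as a careful person would: the job done as asked, in the order asked, and still so for the second after the job is handed in, with the robot touching nothing.
It also fails if it takes over 51 s, if anything falls off the work surface, if the arm or the gripper's body presses on something with over 40 N, if the wrist force passes 120 N, or if a joint passes its speed limit or range.

## Working session

There is one attempt and no reset: what is moved stays moved. The work goes in short steps, each a Python script; the robot and the scene stay as the last script left them, time stands still between calls to the robot, and variables do not carry over. Pictures are saved under pics/ and viewed, at most 10 in all, crops included, and the job is handed in when it is done.

```bash
mkdir -p pics; cat > h.py <<'E'
import numpy as np, cv2
from workcell import r, claw, camera, regions_of, spot_point
def save(p,n): cv2.imwrite('pics/'+n,cv2.cvtColor(p["image"],cv2.COLOR_RGB2BGR))
def KD(p): return np.array([[p["fx"],0,p["cx"]],[0,p["fy"],p["cy"]],[0,0,1.]]),np.array(p["dist"],float)
def ray(p,uv):
    K,D=KD(p); R=cv2.Rodrigues(np.array(p["rvec"],float))[0]
    n=cv2.undistortPoints(np.array(uv,float).reshape(1,1,2),K,D).ravel()
    d=R.T@np.r_[n,1]; return -R.T@np.array(p["tvec"],float).ravel(), d/np.linalg.norm(d)
def onz(p,uv,z):
    o,d=ray(p,uv); return o+d*(z-o[2])/d[2]
def tri(rays):
    A=0;b=0
    for o,d in rays:
        M=np.eye(3)-np.outer(d,d); A=A+M; b=b+M@o
    x=np.linalg.solve(A,b)
    return x,[float(np.linalg.norm(np.cross(x-o,d))) for o,d in rays]
def proj(p,X):
    K,D=KD(p); return cv2.projectPoints(np.array(X,float).reshape(-1,3),np.array(p["rvec"],float),np.array(p["tvec"],float),K,D)[0].reshape(-1,2)
E
python3 - <<'E'
from h import *
P={n:camera(n) for n in("scene","top")}
for n in P: save(P[n],n+'0.png')
for t in["wood_block","stapler_block","bed","ledge","cheek","bar_knob","bar_hinge","catch"]:
    for n in P:
        print(t,n,[(np.round(s["uv"]),round(s["score"],2)) for s in spot_point(P[n],t)[:3]])
E
```

```text
wood_block scene [(array([356., 156.]), 0.75), (array([205., 277.]), 0.61), (array([299., 159.]), 0.53)]
wood_block top [(array([373., 255.]), 0.81), (array([344., 189.]), 0.73)]
stapler_block scene [(array([284., 187.]), 0.49)]
stapler_block top [(array([291., 197.]), 0.68), (array([196., 219.]), 0.24)]
bed scene [(array([213., 199.]), 0.85)]
bed top [(array([212., 147.]), 0.63)]
ledge scene [(array([222., 208.]), 0.73)]
ledge top [(array([213., 161.]), 0.73)]
cheek scene [(array([208., 214.]), 0.81)]
cheek top [(array([204., 155.]), 0.96)]
bar_knob scene [(array([208., 162.]), 0.52)]
bar_knob top [(array([244., 126.]), 0.58)]
bar_hinge scene [(array([225., 185.]), 0.61)]
bar_hinge top []
catch scene [(array([200., 210.]), 0.85)]
catch top [(array([189., 147.]), 0.89)]
```

View pics/scene0.png

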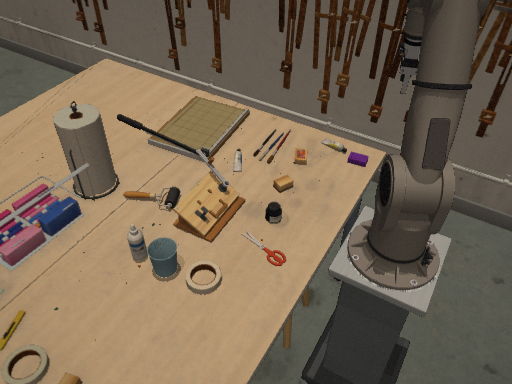

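View pics/top0.png

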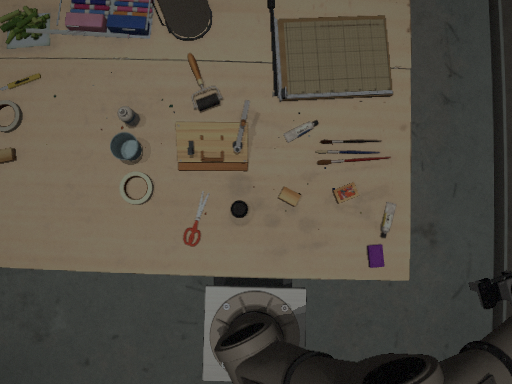

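```bash
python3 - <<'E'
from h import *
P={n:camera(n) for n in("scene","top")}
for t in["bed","ledge","cheek","bar_knob","bar_hinge","catch","wood_block"]:
    s=[spot_point(P[n],t) for n in P]
    if s[0] and s[1]:
        for a in s[0]:
          for b in s[1]:
            x,e=tri([ray(P["scene"],a["uv"]),ray(P["top"],b["uv"])]); 
            if max(e)<.02: print(t,np.round(a["uv"]),np.round(b["uv"]),x.round(3),np.round(e,3))
for n,t in [("top","wood_block"),("top","stapler_block"),("scene","bed"),("top","bed")]:
    for g in regions_of(P[n],t)[:3]: print(n,t,g["extent"],round(g["score"],2))
for n in P: print(n,ray(P[n],(256,192)))
E
```

```text
ledge [219. 208.] [213. 158.] [0.548 0.143 0.036] [0.002 0.002]
cheek [211. 214.] [207. 154.] [0.565 0.164 0.02 ] [0.003 0.003]
bar_knob [213. 162.] [243. 122.] [0.638 0.051 0.13 ] [0.006 0.006]
bar_hinge [226. 184.] [241. 148.] [0.578 0.056 0.064] [0.001 0.001]
catch [200. 209.] [191. 148.] [0.574 0.209 0.074] [0.003 0.003]
wood_block [355. 160.] [374. 256.] [ 0.26  -0.372  0.007] [0.003 0.003]
wood_block [299. 158.] [346. 194.] [ 0.454 -0.278 -0.004] [0.005 0.005]
top wood_block [333.5, 180.9, 27.8, 24.2] 0.75
top wood_block [365.6, 245.6, 18.5, 24.3] 0.58
top stapler_block [276.9, 186.2, 23.9, 18.8] 0.65
scene bed [174.2, 147.7, 66.6, 87.3] 0.88
scene bed [244.7, 232.5, 40.0, 32.0] 0.65
top bed [174.1, 98.6, 78.0, 64.4] 0.79
top bed [332.7, 183.2, 27.1, 20.9] 0.26
scene (array([-0.08219515,  1.02875629,  1.12246484]), array([ 0.35572719, -0.63819265, -0.6827652 ]))
top (array([0.36309887, 0.03264797, 1.48280663]), array([ 0.0574866 , -0.01773468, -0.99818875]))
```

The scene view shows the stand near (210,205) and the picture-topped block near (300,157), with the sanding block at (284,184). In the top view the block is at (345,193), the sanding block at (290,197), the purple look-alike at (376,256), and the stand at (212,147) with its bar leaning up-slope. Next I'll take closer wrist views.

```bash
python3 - <<'E'
from h import *
import pickle
D=[np.pi,0,0]
q=r.state(); print(q["tool_rot"],q["clock"])
L=[]
def shot(pos,name,ts):
    for yaw in (0,np.pi/2,-np.pi/2,np.pi):
        try: r.move_to(pos,[np.pi,0,yaw]); break
        except r.MotionError as e: print(e)
    p=camera("wrist"); save(p,name); 
    o,d=ray(p,(256,192)); print(name,yaw,o.round(3),d.round(3),r.state()["clock"])
    sp={t:[(s["uv"],s["score"]) for s in spot_point(p,t)[:3]] for t in ts}
    rg={t:[(g["pixels"],g["score"]) for g in regions_of(p,t)[:2]] for t in ts if t in("wood_block","bar_knob")}
    L.append((p,sp,rg)); print(sp)
B=["wood_block","stapler_block"]; S=["bed","ledge","cheek","bar_knob","bar_hinge","catch"]
shot([.45,-.25,.25],"w0.png",B)
shot([.47,-.19,.25],"w1.png",B)
shot([.56,.09,.30],"w2.png",S)
shot([.50,.16,.30],"w3.png",S)
pickle.dump(L,open('L.pkl','wb'))
for a,b,ts in((0,1,B),(2,3,S)):
    for t in ts:
        for u,su in L[a][1][t]:
            for v,sv in L[b][1][t]:
                x,e=tri([ray(L[a][0],u),ray(L[b][0],v)])
                if max(e)<.008: print(t,x.round(4),np.round(e,4),round(su,2),round(sv,2))
E
python3 -c "
import cv2,numpy as np
I=[cv2.imread(f'pics/w{i}.png') for i in range(4)]
cv2.imwrite('pics/m.png',cv2.resize(np.vstack([np.hstack(I[:2]),np.hstack(I[2:])]),(800,600),interpolation=cv2.INTER_AREA))"
```

```text
[-3.14153935e+00 -1.62272697e-05  3.18747979e-01] 1.9
w0.png 0 [ 0.526 -0.251  0.43 ] [-0.256 -0.003 -0.967] 3.6333
{'wood_block': [([322.3, 269.7], 0.91), ([269.8, 167.8], 0.82)], 'stapler_block': []}
w1.png 0 [ 0.546 -0.189  0.43 ] [-0.256 -0.004 -0.967] 4.1917
{'wood_block': [([306.4, 180.1], 0.66)], 'stapler_block': [([195.9, 189.8], 0.58)]}
w2.png 0 [0.636 0.088 0.48 ] [-0.257 -0.004 -0.967] 5.5333
{'bed': [([218.3, 158.0], 0.8)], 'ledge': [([218.5, 178.8], 0.9)], 'cheek': [([198.9, 172.9], 0.6)], 'bar_knob': [([282.8, 117.2], 0.84)], 'bar_hinge': [([264.0, 164.9], 0.9), ([217.4, 176.5], 0.34)], 'catch': [([171.8, 167.0], 0.84)]}
w3.png 0 [0.575 0.161 0.48 ] [-0.255 -0.004 -0.967] 6.3917
{'bed': [([262.6, 116.8], 0.83), ([114.0, 123.0], 0.65), ([244.8, 136.0], 0.24)], 'ledge': [([261.1, 138.0], 0.7)], 'cheek': [], 'bar_knob': [([344.8, 63.5], 0.56)], 'bar_hinge': [([318.7, 123.4], 0.59)], 'catch': [([220.7, 126.7], 0.71)]}
wood_block [ 0.4504 -0.2753 -0.0111] [0. 0.] 0.82 0.66
bed [0.5805 0.1479 0.053 ] [0.002 0.002] 0.8 0.83
bed [ 0.5368  0.1888 -0.2583] [0.0005 0.0005] 0.8 0.24
ledge [0.5477 0.1493 0.0544] [0.003 0.003] 0.9 0.7
bar_knob [0.6413 0.0551 0.1432] [0.0011 0.0011] 0.84 0.56
bar_hinge [0.5741 0.0744 0.1012] [0.0016 0.0016] 0.9 0.59
catch [0.569  0.2111 0.0852] [0.0016 0.0016] 0.84 0.71
```

View pics/m.png

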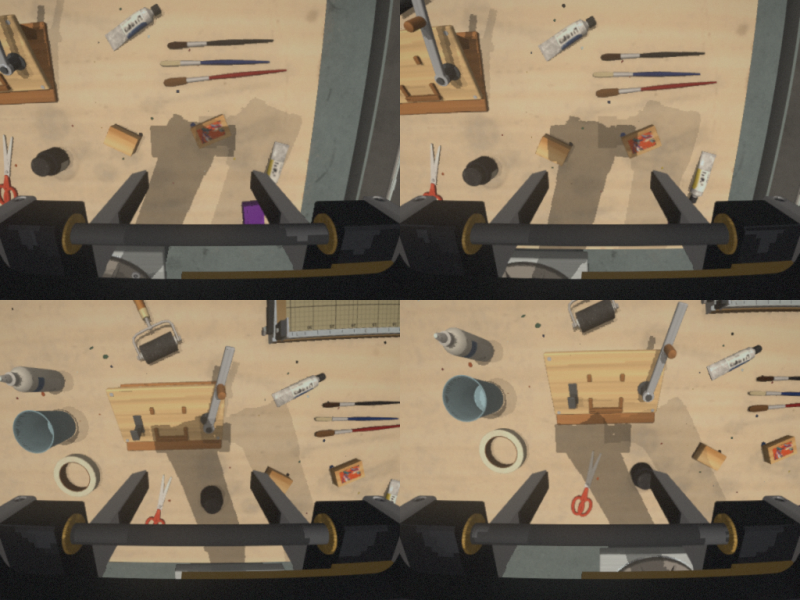

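The wrist mosaic shows the block at about (210,130) in the upper-left frame and (640,140) in the upper-right, the stand with cheeks at about (180,420) in the lower-left, and the bar up-slope and leaning right. I'll fit the poses of the block and the bed.

```bash
cat >> h.py <<'E'
from scipy.optimize import least_squares, minimize
from scipy.spatial.transform import Rotation as Ro
def Rbed(yaw): return Ro.from_euler('ZY',[yaw,-np.pi/6]).as_matrix()
def bedpts(q):
    h=np.array([4,-78,26.]); k=h+[90*np.sin(q),90*np.cos(q),23]
    return dict(bed=[0,0,0],ledge=[-37,0,10],cheek=[-25,27,7],bar_hinge=h,bar_knob=k,catch=[4,64,30])
def fitbed(obs,x0,freez=True):
    # obs: list of (pic,name,uv)
    def f(v):
        R=Rbed(v[3]); b=bedpts(v[4]); out=[]
        for p,n,uv in obs:
            X=v[:3]+R@np.array(b[n])/1000; d=np.linalg.norm(X-ray(p,uv)[0])
            out+=list((proj(p,X)[0]-uv)*d/p["fx"]/0.003)
        return np.array(out+[(v[2]-.05)/(.003 if freez else 1e-5)])
    s=least_squares(f,x0,loss='soft_l1'); return s.x,f(s.x)
def boxmask(p,v,dims):
    X=np.array([[a,b,c] for a in(-.5,.5) for b in(-.5,.5) for c in(0,1)])*dims
    uv=proj(p,X@Ro.from_euler('Z',v[3]).as_matrix().T+v[:3])
    m=np.zeros(p["image"].shape[:2],np.uint8); h=cv2.convexHull((uv*16).round().astype(np.int32))
    cv2.fillConvexPoly(m,h,1,shift=4); return m>0
def fitblock(views,x0,dims=(.045,.070,.022)):
    def c(v):
        t=0
        for p,m in views:
            b=boxmask(p,v,dims); t+=1-(b&m).sum()/max((b|m).sum(),1)
        return t/len(views)+20*(v[2]/.1)**2*0
    best=None
    for yaw in np.arange(0,np.pi,np.pi/6):
        s=minimize(c,[*x0,yaw],method='Nelder-Mead',options=dict(initial_simplex=np.array([[*x0,yaw]]+[[*(np.array([*x0,yaw])+e)] for e in np.diag([.01,.01,.008,.3])]),xatol=1e-4,fatol=1e-4))
        if best is None or s.fun<best.fun: best=s
    return best.x,best.fun
E
cat > fit.py <<'E'
from h import *
import pickle
L=pickle.load(open('L.pkl','rb'))
obs=[(p,t,np.array(sp[t][0][0])) for p,sp,_ in L[2:4] for t in sp if sp[t]]
P={n:camera(n) for n in("scene","top")}
for n in P:
    for t in bedpts(0):
        s=spot_point(P[n],t)
        if s and s[0]["score"]>.5: obs.append((P[n],t,np.array(s[0]["uv"])))
v,f=fitbed(obs,[.58,.145,.05,0,1.8]); print("bed",v.round(4))
print([(o[1],(f[2*i:2*i+2]*3).round(1)) for i,o in enumerate(obs)])
views=[]
for p,sp,rg in L[:2]:
    for m,s in rg["wood_block"]:
        c=np.argwhere(m).mean(0)[::-1]; w=onz(p,c,.011); print(w.round(3),m.sum(),round(s,2))
        if np.hypot(*(w[:2]-[.452,-.276]))<.03: views.append((p,m))
print("block",fitblock(views,[.452,-.276,0]))
E
python3 fit.py
```

```text
bed [0.5812 0.1486 0.0513 0.0216 1.7626]
[('bed', array([-2. , -2.6])), ('ledge', array([ 1.1, -1.5])), ('cheek', array([ 5.4, -2.1])), ('bar_knob', array([-0.7,  1.8])), ('bar_hinge', array([ 4.1, -2.1])), ('catch', array([1.7, 0.9])), ('bed', array([0.6, 0.8])), ('ledge', array([3.3, 5.1])), ('bar_knob', array([-0.1,  4.8])), ('bar_hinge', array([-3. , -0.8])), ('catch', array([-1.6, -0.8])), ('bed', array([-3.4, 13.2])), ('ledge', array([-1.6,  1.4])), ('cheek', array([  2.5, -11.8])), ('bar_hinge', array([-0.5, -3.9])), ('catch', array([ 2.4, -0.7])), ('bed', array([-8.1, -3.9])), ('bar_hinge', array([-4.9,  2.9]))]
[ 0.267 -0.371  0.011] 739 0.74
[ 0.454 -0.274  0.011] 1328 0.87
[0.611 0.134 0.011] 9186 0.4
block (array([ 0.4500156 , -0.27684464, -0.01884865,  3.56051919]), np.float64(0.04026354319180092))
```

```bash
cat >> h.py <<'E'
def bedtool(v,pt,yawoff=0.):
    """TCP pose: bed-frame point (m), tool z = -bed z"""
    R=Rbed(v[3])@Ro.from_euler('Z',yawoff).as_matrix()
    T=R@np.diag([1,-1,-1]); return (np.array(v[:3])+Rbed(v[3])@np.array(pt)).tolist(), Ro.from_matrix(T).as_euler('xyz').tolist()
E
python3 - <<'E'
from h import *
import pickle
v0=[.5812,.1486,.0513,.0216,1.7626]
L=[]
for i,pt in enumerate([(-.03,0,.11),(-.045,-.03,.11)]):
    r.move_to(*bedtool(v0,pt)); p=camera("wrist"); save(p,f"b{i}.png")
    sp={t:[(s["uv"],s["score"]) for s in spot_point(p,t)[:2]] for t in bedpts(0)}
    L.append((p,sp))
obs=[(p,t,np.array(sp[t][0][0])) for p,sp in L for t in sp if sp[t] and sp[t][0][1]>.4]
v,f=fitbed(obs,v0); print("bed",v.round(4))
print([(o[1],o[2].round(),(f[2*i:2*i+2]*3).round(1)) for i,o in enumerate(obs)])
W=[]
for i,pos in enumerate([(.46,-.29,.14),(.46,-.24,.14)]):
    r.move_to(pos,[np.pi,0,0]); p=camera("wrist"); save(p,f"k{i}.png")
    for g in regions_of(p,"wood_block"):
        m=g["pixels"]; c=np.argwhere(m).mean(0)[::-1]; w=onz(p,c,.011); print(w.round(3),m.sum(),round(g["score"],2))
        if np.hypot(*(w[:2]-[.452,-.276]))<.03: W.append((p,m)); break
print("block",fitblock(W,[.452,-.276,0]))
pickle.dump((L,v,W),open('L2.pkl','wb'))
# overlay
for i,(p,sp) in enumerate(L):
    im=cv2.imread(f'pics/b{i}.png'); R=Rbed(v[3])
    for n,X in bedpts(v[4]).items(): cv2.circle(im,tuple(proj(p,v[:3]+R@np.array(X)/1000)[0].astype(int)),3,(255,0,255),1)
    for s in (-1,1):
      for a,b in((-37,-14),(22,36)):
        q=proj(p,[v[:3]+R@np.array([x,s*27,7])/1000 for x in(a,b)]).astype(int); cv2.line(im,tuple(map(int,q[0])),tuple(map(int,q[1])),(0,255,0),1)
    cv2.imwrite(f'pics/b{i}o.png',im)
I=[cv2.imread('pics/'+n) for n in('b0o.png','b1o.png','k0.png','k1.png')]
cv2.imwrite('pics/m2.png',cv2.resize(np.vstack([np.hstack(I[:2]),np.hstack(I[2:])]),(800,600),interpolation=cv2.INTER_AREA))
print(r.state()["clock"])
E
```

```text
Traceback (most recent call last):
workcell.MotionError: the arm cannot take that pose within its joint ranges
```

```bash
python3 - <<'E'
from h import *
v0=[.5812,.1486,.0513,.0216,1.7626]
print(np.round(r.state()["qpos"],2))
for yo in(0,np.pi):
  for pt in((0,0,.004),(0,0,.06),(0,0,.11),(-.03,0,.11),(-.045,-.03,.11)):
    for tilt in (0,10,20,30):  # reduce pitch about bed y
        pos,rot=bedtool(v0,pt,yo)
        R=Ro.from_euler('Z',v0[3])*Ro.from_euler('y',tilt,degrees=True)*Ro.from_euler('Z',-v0[3])*Ro.from_euler('xyz',rot)
        q=r.ik(pos,R.as_euler('xyz').tolist())
        print(round(yo,1),pt,tilt,None if q is None else np.round(q,2))
for ps in(1.99,1.99-np.pi): print(ps,[np.round(q,2) if (q:=r.ik([.45,-.277,z],[np.pi,0,ps])) is not None else None for z in(.004,.12)])
E
```

```text
[-1.81  0.21  1.37  2.45  0.12  0.17 -2.16]
0 (0, 0, 0.004) 0 None
0 (0, 0, 0.004) 10 [-0.8   0.38  0.42  2.2  -0.06  0.27 -1.92]
0 (0, 0, 0.004) 20 [-0.78  0.44  0.47  2.07 -0.27  0.53 -1.68]
0 (0, 0, 0.004) 30 [-0.79  0.54  0.57  1.93 -0.41  0.79 -1.54]
0 (0, 0, 0.06) 0 None
0 (0, 0, 0.06) 10 [-0.97  0.26  0.57  2.23 -0.01  0.36 -1.98]
0 (0, 0, 0.06) 20 [-0.95  0.34  0.64  2.1  -0.25  0.61 -1.71]
0 (0, 0, 0.06) 30 [-0.97  0.48  0.77  1.97 -0.43  0.87 -1.51]
0 (0, 0, 0.11) 0 [-1.73  0.2   1.31  2.39  0.12  0.22 -2.13]
0 (0, 0, 0.11) 10 [-1.45  0.2   1.08  2.26 -0.11  0.46 -1.87]
0 (0, 0, 0.11) 20 [-1.31  0.32  1.04  2.13 -0.35  0.71 -1.6 ]
0 (0, 0, 0.11) 30 [-1.13  0.41  0.93  1.99 -0.41  0.94 -1.53]
0 (-0.03, 0, 0.11) 0 [-1.81  0.21  1.37  2.45  0.12  0.17 -2.16]
0 (-0.03, 0, 0.11) 10 [-1.5   0.17  1.09  2.32 -0.04  0.42 -1.96]
0 (-0.03, 0, 0.11) 20 [-1.37  0.3   1.08  2.19 -0.35  0.66 -1.62]
0 (-0.03, 0, 0.11) 30 [-1.16  0.38  0.93  2.06 -0.4   0.89 -1.55]
0 (-0.045, -0.03, 0.11) 0 None
0 (-0.045, -0.03, 0.11) 10 [-1.53  0.14  1.17  2.37 -0.02  0.39 -1.92]
0 (-0.045, -0.03, 0.11) 
[... 1007 characters left out ...]
1  0.59  0.47]
3.1 (-0.03, 0, 0.11) 20 [ 0.43  0.32 -1.02  2.11  0.53  0.78  0.68]
3.1 (-0.03, 0, 0.11) 30 [ 0.43  0.44 -1.02  1.98  0.45  0.98  0.78]
3.1 (-0.045, -0.03, 0.11) 0 [ 0.28  0.11 -0.85  2.42  1.1   0.38  0.06]
3.1 (-0.045, -0.03, 0.11) 10 [ 0.49  0.19 -1.02  2.28  0.67  0.53  0.55]
3.1 (-0.045, -0.03, 0.11) 20 [ 0.5   0.29 -1.02  2.15  0.5   0.73  0.75]
3.1 (-0.045, -0.03, 0.11) 30 [ 0.49  0.41 -1.02  2.02  0.44  0.94  0.83]
1.99 [array([ 0.82,  0.51, -0.48,  2.06,  0.38,  0.66,  0.51]), array([ 0.98,  0.36, -0.66,  1.98,  0.28,  0.89,  0.59])]
-1.1515926535897931 [array([-0.26,  0.69,  0.92,  2.12, -0.84,  0.75, -1.51]), array([-0.47,  0.6 ,  1.22,  2.06, -0.69,  0.98, -1.6 ])]
```

```bash
cat > s2.py <<'E'
from h import *
import pickle
v0=[.5812,.1486,.0513,.0216,1.7626]
L=[]
for i in range(2):
    if i: r.move_to(*bedtool(v0,(0,0,.11),np.pi))
    p=camera("wrist"); save(p,f"b{i}.png")
    sp={t:[(s["uv"],s["score"]) for s in spot_point(p,t)[:2]] for t in bedpts(0)}
    L.append((p,sp))
obs=[(p,t,np.array(sp[t][0][0])) for p,sp in L for t in sp if sp[t] and sp[t][0][1]>.4]
v,f=fitbed(obs,v0); print("bed",v.round(4))
print([(o[1],o[2].round(),(f[2*i:2*i+2]*3).round(1)) for i,o in enumerate(obs)])
W=[]
r.move_to([.5,-.1,.22],[np.pi,0,2.2])
for i,pos in enumerate([(.455,-.285,.14),(.47,-.24,.14)]):
    r.move_to(pos,[np.pi,0,1.99]); p=camera("wrist"); save(p,f"k{i}.png")
    for g in regions_of(p,"wood_block"):
        m=g["pixels"]; c=np.argwhere(m).mean(0)[::-1]; w=onz(p,c,.011); print(w.round(3),m.sum(),round(g["score"],2))
        if np.hypot(*(w[:2]-[.452,-.276]))<.03: W.append((p,m)); break
if W: print("block",len(W),fitblock(W,[.452,-.276,0]))
pickle.dump((L,v,W),open('L2.pkl','wb'))
for i,(p,sp) in enumerate(L):
    im=cv2.imread(f'pics/b{i}.png'); R=Rbed(v[3])
    for n,X in bedpts(v[4]).items(): cv2.circle(im,tuple(map(int,proj(p,v[:3]+R@np.array(X)/1000)[0])),3,(255,0,255),1)
    for s in (-1,1):
      for a,b in((-37,-14),(22,36)):
        q=proj(p,[v[:3]+R@np.array([x,s*27,7])/1000 for x in(a,b)]).astype(int); cv2.line(im,tuple(map(int,q[0])),tuple(map(int,q[1])),(0,255,0),1)
    cv2.imwrite(f'pics/b{i}o.png',im)
I=[cv2.imread('pics/'+n) for n in('b0o.png','b1o.png','k0.png','k1.png')]
cv2.imwrite('pics/m2.png',cv2.resize(np.vstack([np.hstack(I[:2]),np.hstack(I[2:])]),(800,600),interpolation=cv2.INTER_AREA))
print(r.state()["clock"])
E
python3 s2.py
```

```text
bed [0.5829 0.1495 0.0524 0.025  1.7756]
[('bed', array([254., 166.]), array([-0.4, -2.7])), ('ledge', array([252., 198.]), array([2. , 0.3])), ('cheek', array([227., 189.]), array([ 2.7, -2.2])), ('bar_hinge', array([332., 164.]), array([ 0.8, -0.8])), ('bar_knob', array([366.,  63.]), array([ 2.8, -0.3])), ('catch', array([188., 164.]), array([-0.1,  0.2])), ('bed', array([256., 195.]), array([-0.8, -3.1])), ('ledge', array([252., 161.]), array([ 3.4, -0.5])), ('cheek', array([276., 174.]), array([ 5.1, -2.6])), ('bar_hinge', array([180., 204.]), array([ 0.1, -1.6])), ('bar_knob', array([161., 290.]), array([2.6, 0.2]))]
[ 0.258 -0.373  0.011] 2722 0.79
[ 0.455 -0.274  0.011] 2482 0.73
[ 0.258 -0.374  0.011] 2454 0.66
[ 0.454 -0.274  0.011] 2282 0.61
block 2 (array([ 0.45518272, -0.27544723, -0.00507891,  0.41029632]), np.float64(0.03372746382084241))
16.2417
```

View pics/m2.png

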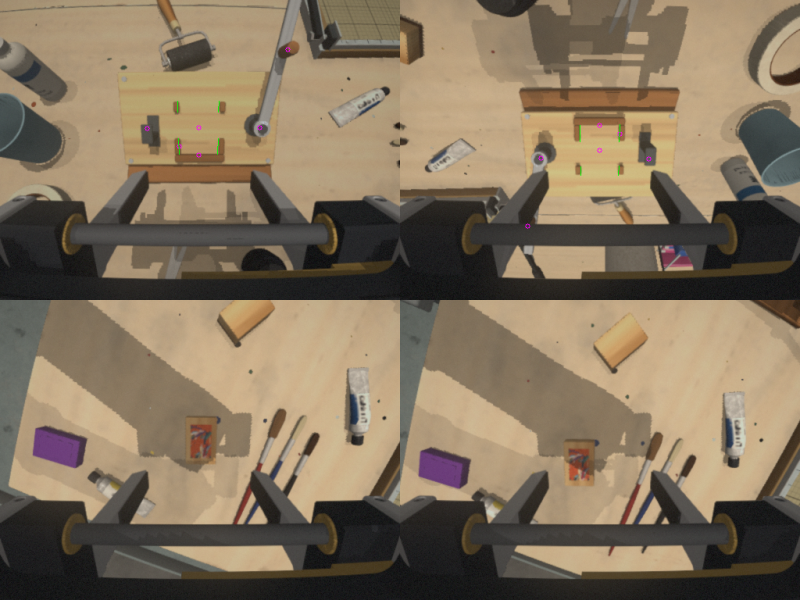

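Overlays sit on the cheeks, hinge, knob and catch. The picture block is at (200,440) in the lower-left frame, with its surroundings clear for the fingers. Now the pick.

```bash
python3 - <<'E'
from h import *
b=np.array([.4552,-.2754]); ps=.410+np.pi/2
t=b-.003*np.array([np.cos(ps),np.sin(ps)]); O=[np.pi,0,ps]
claw.grip(.75)
r.move_to([*t,.06],O)
f0=np.array(r.state()["contact_force"])
r.servo_line([*t,.005],vel=.08)
print((np.array(r.state()["contact_force"])-f0).round(1))
claw.grip(0.0,25)
s=r.state(); print(s["opening"]*94,s["grasp_force"])
r.servo_line([*t,.15],vel=.15)
s=r.state(); print(s["opening"]*94,s["grasp_force"],s["clock"],np.array(s["contact_force"]).round(2))
v=[.5829,.1495,.0524,.025,1.7756]
r.move_to(*bedtool(v,(.006,0,.10),np.pi))
p=camera("wrist"); save(p,"h.png")
s=r.state(); print(s["clock"],np.array(s["contact_force"]).round(2),np.array(s["qpos"]).round(2))
for x in((.006,0,.004),(.0,0,.0)): print(np.round(r.ik(*bedtool(v,x,np.pi)),2))
E
```

```text
[-0.1 -0.5 -0.1]
44.52114172268672 25.00088721513748
44.497028406632936 24.99980628490448 19.7417 [-0.7  -0.02 -1.03]
21.3833 [-0.12 -0.26 -0.48] [ 0.25  0.19 -0.85  2.29  1.04  0.47  0.15]
[ 0.09  0.41 -0.67  2.26  1.5   0.47 -0.25]
[ 0.07  0.42 -0.65  2.27  1.53  0.47 -0.29]
```

View pics/h.png

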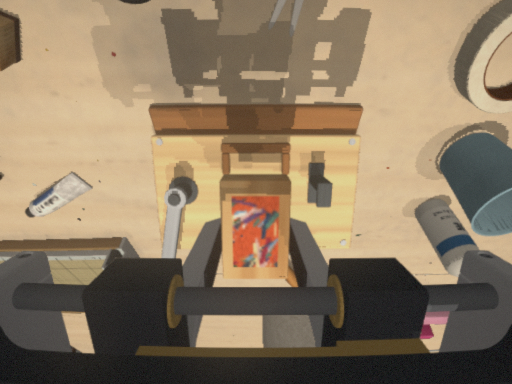

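The block is held square, with its lower end at (256,177) lined up with the nest behind the ledge at (256,150). I'll lower it until it touches the bed.

```bash
python3 - <<'E'
from h import *
v=[.5829,.1495,.0524,.025,1.7756]; R=Rbed(v[3])
p=camera("wrist")
print(proj(p,[np.array(v[:3])+R@np.array(x) for x in((-.032,.0225,.117),(-.032,-.0225,.117))]).round())
B=lambda x:bedtool(v,x,np.pi)[0]
r.servo_line(B((.005,0,.014)),vel=.1)
f0=np.array(r.state()["contact_force"])
fb=lambda:R.T@(np.array(r.state()["contact_force"])-f0)
z=.014
while z>-.004:
    z-=.0015; r.servo_line(B((.005,0,z)),vel=.03); f=fb()
    if f[2]>3: break
print("z",z,f.round(1),r.state()["clock"])
z0=z+.0005; x=.005
while x>-.008:
    x-=.0015; r.servo_line(B((x,0,z0)),vel=.03); f=fb()
    if f[0]>7: break
print("x",x,f.round(1),r.state()["clock"],r.state()["opening"]*94)
claw.grip(.62); f=fb(); print(f.round(1),r.state()["opening"]*94)
r.servo_line(B((x,0,.12)),vel=.15)
p=camera("wrist"); save(p,"p.png"); print(r.state()["clock"])
a=spot_point(p,"wood_block"); print([(s["uv"],s["score"]) for s in a[:2]],proj(p,[np.array(v[:3])]))
C=[np.array(v[:3])+R@np.array([-.002+sx*.035,sy*.0225,.022]) for sx,sy in((-1,-1),(-1,1),(1,1),(1,-1))]
im=cv2.imread('pics/p.png'); cv2.polylines(im,[proj(p,C).round().astype(np.int32)],True,(0,255,0),1); cv2.imwrite('pics/po.png',im)
E
```

```text
[[293. 181.]
 [220. 182.]]
z 0.0020000000000000026 [-1.6 -2.2 13.5] 24.4417
x -0.001 [13.3 -1.9  0.6] 25.4417 44.95163557461699
[ 0.4 -0.4  2.2] 58.29364028326795
26.8667
[([257.4, 187.5], 0.81)] [[255.25145336 189.08706794]]
```

View pics/po.png

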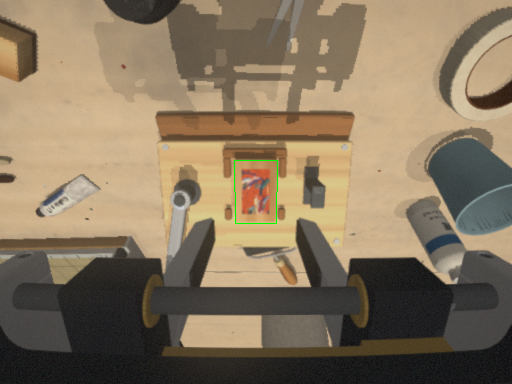

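The block fills the green outline at (256,192), seated against the ledge. I'll check reachability for the bar's arc next.

```bash
python3 - <<'E'
from h import *
v=[.5829,.1495,.0495,.025,1.7756]
def kn(q,z): return (.004+.09*np.sin(q),-.078+.09*np.cos(q),z)
for name,yo in (("follow",lambda q:np.pi+(np.pi/2-q)),("half",lambda q:np.pi+.5*(np.pi/2-q)),("fixed",lambda q:np.pi),("fixed45",lambda q:np.pi+.78),("tan-",lambda q:np.pi/2+0*q)):
  print(name)
  for q,z in((1.776,.1),(1.776,.04),(1.4,.04),(1,.04),(.6,.04),(.3,.04),(0,.04),(0,.09)):
    a=r.ik(*bedtool(v,kn(q,z),yo(q))); print(q,z,None if a is None else np.round(a,2))
E
```

```text
follow
1.776 0.1 [ 0.46  0.2  -0.79  2.16  0.7   0.42  0.53]
1.776 0.04 [ 0.38  0.33 -0.72  2.14  1.02  0.39  0.25]
1.4 0.04 [ 0.35  0.35 -0.77  2.13  1.08  0.45  0.51]
1 0.04 [ 0.31  0.37 -0.82  2.14  1.15  0.5   0.78]
0.6 0.04 [ 0.27  0.38 -0.85  2.18  1.24  0.53  1.03]
0.3 0.04 [ 0.25  0.38 -0.86  2.22  1.31  0.54  1.22]
0 0.04 [ 0.22  0.38 -0.87  2.27  1.39  0.55  1.41]
0 0.09 [ 0.32  0.26 -0.97  2.28  1.17  0.53  1.59]
half
1.776 0.1 [ 0.47  0.2  -0.8   2.16  0.71  0.42  0.63]
1.776 0.04 [ 0.39  0.33 -0.73  2.14  1.02  0.39  0.34]
1.4 0.04 [ 0.34  0.35 -0.76  2.13  1.07  0.44  0.43]
1 0.04 [ 0.29  0.36 -0.79  2.15  1.14  0.48  0.5 ]
0.6 0.04 [ 0.24  0.37 -0.81  2.18  1.23  0.51  0.55]
0.3 0.04 [ 0.2   0.37 -0.81  2.22  1.3   0.52  0.59]
0 0.04 [ 0.17  0.36 -0.81  2.27  1.37  0.52  0.62]
0 0.09 [ 0.25  0.24 -0.9   2.29  1.14  0.51  0.82]
fixed
1.776 0.1 [ 0.48  0.2  -0.8   2.16  0.71  0.42  0.72]
1.776 0.04 [ 0.4   0.34 -0.74  2.14  1.03  0.4   0.44]
1.4 0.04 [ 0.34  0.35 -0.76  2.13  1.07  0.44  0.35]
1 0.04 [ 0.27  0.35 -0.77  2.15  1.13  0.47  0.22]
0.6 0.04 [ 0.2   0.35 -0.77
[... 335 characters left out ...]
1   0.47  1.11]
1 0.04 [ 0.33  0.37 -0.84  2.14  1.16  0.5   0.98]
0.6 0.04 [ 0.26  0.37 -0.84  2.18  1.24  0.52  0.84]
0.3 0.04 [ 0.21  0.37 -0.82  2.22  1.3   0.52  0.73]
0 0.04 [ 0.17  0.36 -0.81  2.27  1.37  0.52  0.62]
0 0.09 [ 0.25  0.24 -0.9   2.29  1.14  0.51  0.81]
tan-
1.776 0.1 [ 0.35  0.18 -0.66  2.16  0.64  0.39 -0.79]
1.776 0.04 [ 0.26  0.3  -0.57  2.15  0.93  0.35 -1.06]
1.4 0.04 [ 0.2   0.31 -0.59  2.14  0.98  0.39 -1.16]
1 0.04 [ 0.13  0.32 -0.6   2.15  1.06  0.42 -1.3 ]
0.6 0.04 [ 0.07  0.32 -0.61  2.19  1.16  0.44 -1.46]
0.3 0.04 [ 0.04  0.32 -0.62  2.23  1.24  0.44 -1.59]
0 0.04 [ 0.01  0.32 -0.62  2.28  1.34  0.45 -1.72]
0 0.09 [ 0.06  0.2  -0.68  2.3   1.08  0.45 -1.5 ]
```

```bash
python3 - <<'E'
from h import *
v=[.5829,.1495,.0495,.025,1.7756]; R=Rbed(v[3])
def T(q,z,rr=.09): return bedtool(v,(.004+rr*np.sin(q),-.078+rr*np.cos(q),z),np.pi+(np.pi/2-q))
q0=v[4]
claw.grip(.5)
r.move_to(*T(q0,.11))
r.servo_line(T(q0,.042)[0],vel=.1)
f0=np.array(r.state()["contact_force"]); fb=lambda:R.T@(np.array(r.state()["contact_force"])-f0)
claw.grip(0,8); s=r.state(); print("knob",s["opening"]*94,s["grasp_force"],fb().round(1),s["clock"])
if s["opening"]*94>10:
    for q in list(np.linspace(q0,.12,8)[1:])+[.05,.0,-.015,-.03,-.045]:
        p,o=T(q,.042); r.servo_line(p,vel=.12 if q>.1 else .05,rot=o)
        f=fb(); print(round(q,2),f.round(1),r.state()["clock"])
        if q<.06 and f[0]>8 or np.linalg.norm(f)>35: break
P=camera("top"); save(P,"t1.png"); P=camera("scene"); save(P,"s1.png")
E
```

```text
knob 13.466255118683348 8.000051379203796 [-0.4 -1.   4.1] 29.375
1.54 [-0.6 -1.2  5.9] 29.7583
1.3 [-1.8 -1.1  7. ] 30.1417
1.07 [-2.9 -1.2  7.2] 30.525
0.83 [-1.9 -1.8  7.6] 30.9083
0.59 [-0.8 -2.   8.3] 31.2917
0.36 [-0.8 -2.   7.3] 31.675
0.12 [-0.8 -2.4  7.1] 32.0583
0.05 [-0.6 -2.4  7.5] 32.3333
0.0 [-0.5 -3.8  7.7] 32.5833
-0.01 [ 4.7 -2.5  4.8] 32.8333
-0.03 [10.5 -3.7  1.9] 33.0833
```

```bash
python3 - <<'E'
from h import *
v=[.5829,.1495,.0495,.025,0]; R=Rbed(v[3])
claw.grip(.4)
pos=np.array(r.state()["position"])
r.servo_line((pos+R@np.array([0,0,.08])).tolist(),vel=.15)
r.move_to(*bedtool(v,(-.02,.0,.17),np.pi))
p=camera("wrist"); save(p,"e.png"); print(r.state()["clock"])
obs=[(p,t,np.array(s[0]["uv"])) for t in bedpts(0) if (s:=spot_point(p,t))]
w,f=fitbed(obs,v); print(w.round(3))
im=cv2.imread('pics/e.png')
for n in("bar_knob","catch","bar_hinge"): cv2.circle(im,tuple(map(int,proj(p,np.array(v[:3])+R@np.array(bedpts(0)[n])/1000)[0])),3,(255,0,255),1)
sc=camera("scene")["image"][130:250,150:310]
cv2.imwrite('pics/eo.png',np.hstack([im[60:300,100:420],cv2.cvtColor(cv2.resize(sc,(320,240)),cv2.COLOR_RGB2BGR)]))
E
```

```text
35.7083
[ 0.587  0.146  0.05   0.023 -0.002]
```

View pics/eo.png

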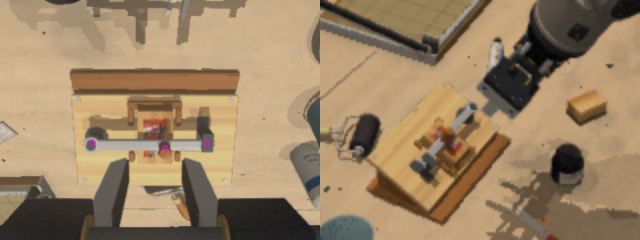

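The bar lies across the block from (90,144) to under the catch lip at (207,144), with a fitted angle of about 0. The block is still in the nest at (152,140), and the gripper is clear.

```bash
python3 -c "
from h import *
print(r.close_job(), r.state()['clock'])"
```

```text
the job is handed in; nothing more can be done
the job is handed in; nothing more can be done
```

The wooden block is seated flat in the nest against the ledge, the bar is swung home into its catch and released, and the job was handed in at about 36 s of the 51 s allowed; no verdict came back.

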